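# Slide the asphalt cores down the sample tray

### The arm

A 6-joint arm with a two-finger parallel gripper is mounted at the origin on the work surface. World frame = base frame: x ahead of the robot, y to its left, z up, the work surface at z = 0. Lengths are in mm, angles in rad, forces in N, time in s.
With the tool pointing down it reaches from about 350 to 875 mm from the base axis. Payload 4.2 kg.
Tool frame: the origin (TCP) lies midway between the tips of the shut fingers; the grasp point (between the pads) lies 19 mm behind it; y points along the fingers, x is the direction in which the jaws open and shut, and the axes are right-handed (so a half turn about y gives the same grasp; the last joint's range is limited). The gripper opens to 85 mm and grips with 20 to 120 N. Pads are 22 mm wide; open, the fingers measure 114 mm over their backs; the gripper's body (76 mm by 85 mm) begins 54 mm behind the grasp point. The pads swing forward as they close: fully open they stand 13 mm farther back than shut.
Start: joints at [-1.066, 0.385, 0.008, 0, -1.194, -0.259], TCP at [152.1, -606.189, 200.212] pointing down, gripper open.
Joint ranges: [-3.14, 3.14], [-1.21, 2.06], [-1.07, 1.41], [-3.16, 2.05], [-2.99, -0.16], [-3.1, 3.1]. Speed limits (rad/s): [2.79, 2.79, 3.14, 3.14, 3.14, 3.14].

### API

Orientations are given as a unit quaternion [x, y, z, w].
In Python, from bench import read_state, get_image, job_done gives the robot as it stands.
- The arm moves only by the tool play_rows, never from a script. Its argument "series" is a list of rows, each a list of 7 numbers: the shift along the tool's x, y, z in m, then the turn, a rotation vector about the tool's x, y, z in rad, then the finger opening in m, from 0 to 0.0854. In form: [[x, y, z, wx, wy, wz, claw], ...]. A call has 1 to 10 rows; each row shifts and turns the pose as measured when the row begins, along the tool's axes as they then stand; what a row does not reach is not made up. A row lasts 1/10 s, in which the tool goes at most 50 mm and 8.59 degrees, less where a joint would pass 70% of its speed; a pose out of reach is approached as far as the arm can. A call with a gripper value outside its range is refused whole. The fingers move at their own pace and stop on an object; the grip force is fixed at half the most. Time passes only in rows, so rows that do not move let the fingers close. It gives the time, the measured TCP pose, the force and the opening at its end, in the units of the state.
- read_state(): the state, without advancing time (a new reading comes with each control period).
- get_image(name): name is "scene" or "top"; returns a dict with "color" (400x640x3 uint8, red, green, blue), "intrinsics" (3x3 intrinsics, pixels), "origin" and "orientation" of the camera in the world. Camera axes: x right, y down, z forward; pixel columns grow to the right and rows downward; lengths in mm; the calibration is good to about 2 mm. A picture is of the moment at which its call begins. There is no depth.
- job_done(): hands the job in, once; it reports no verdict.
The state is a dict: "clock": time; "joints": joint angles; "joint_vel": joint speeds; "joint_efforts": joint torques, N m; "position": TCP position; "ee_rot": TCP orientation; "contact_force": force on the tool from outside, world axes, zero at the start; "wrist_torque": the same for the moment, N m; "gripper_width": finger opening in mm.
Only numpy, scipy, OpenCV 4.12 (cv2) and the standard library are available. Lean on these libraries where they do the work, as an engineer would, in place of code of your own. Each camera call takes 0.05 s, during which the arm holds its last target. There are 200 camera calls.

### The job

Three drill cores stand on the flat landing of the green sloped sample tray. Without picking them up, slide the two black asphalt cores down the tray until each rests against the steel back stop at the bottom, still upright on its base, and leave the pale concrete core standing where it is.

Things in the scene. Friction and masses are not known exactly. Their poses are not given: they have to be found in the camera images.
- sample_tray: green tray, fixed. Origin on the bench under its middle; x level towards the stop, y across, z up. Flat landing x -112 to -37 mm, top z 45, open at the robot's end; then a 12 deg slope 145 mm long, down to the steel back stop (foot x 104, z 15; 30 high, square to the slope). 3 lanes 64 mm wide at y -68, 0, 68 between walls 4 mm thick, 12 high over the floor. Outside 208 mm wide.
- asphalt_core_a: one of two alike: black asphalt drill core with grey flecks, cylinder 56 mm in diameter, 40 tall, 0.23 kg. Origin at the centre of its underside, z up its axis. Starts upright on the landing, mid-lane, in any lane. Friction can stop it sliding by itself: push it all the way. Against the stop its origin is at tray x 77, z 21 mm and it leans 12 deg with the slope.
- asphalt_core_b: one of two alike: black asphalt drill core with grey flecks, cylinder 56 mm in diameter, 40 tall, 0.23 kg. Origin at the centre of its underside, z up its axis. Starts upright on the landing, mid-lane, in any lane. Friction can stop it sliding by itself: push it all the way. Against the stop its origin is at tray x 77, z 21 mm and it leans 12 deg with the slope.
- concrete_core: pale grey-beige concrete drill core, also 56 mm in diameter and 40 mm tall, standing in the remaining lane of the landing; to be left alone. Origin at the centre of its underside, z up its axis.
Not all that is in view belongs to the job. What is shaped like the asphalt_core_b but purple or turquoise is not meant.

How it is judged:
By the outcome, as a careful person would: the job done as asked, in the order asked, and still so for the second after the job is handed in, with the robot touching nothing.
It also fails if it takes over 45 s, if anything falls off the work surface, if the arm or the gripper's body presses on something with over 40 N, if the wrist force passes 120 N, or if a joint passes its speed limit or range.

## Working session

There is one attempt and no reset: what is moved stays moved. The work goes in short steps, Python scripts to look and compute and a tool call to move; the robot and the scene stay as the last step left them, time stands still between calls to the robot, and variables do not carry over. Pictures are saved under pics/ and viewed, about 8 in all and at most 12, crops included, and the job is handed in when it is done.

Besides the shell and the picture viewer there is one more tool, called after "Request:" as name(argument=value, ...) on one line, values as JSON. play_rows: Moves the arm, as the interface text tells. Its arguments: {"type":"object","properties":{"series":{"type":"array","items":{"type":"array","items":{"type":"number"}}}},"required":["series"]}

```bash
mkdir -p pics; python3 - <<'E'
from bench import *
import cv2
for n in("top","scene"):
    d=get_image(n); cv2.imwrite(f"pics/{n}0.png",d["color"][:,:,::-1]); print(n,d["intrinsics"],d["origin"],d["orientation"])
print(read_state())
E
```

```text
top [[384.80486007   0.         316.99889642]
 [  0.         384.80486007 199.21805907]
 [  0.           0.           1.        ]] [417.13700206  -7.39420294 701.33663467] [-0.70483843  0.70639771 -0.05244309  0.0381416 ]
scene [[484.57021955   0.         324.46155551]
 [  0.         484.57021955 201.13214431]
 [  0.           0.           1.        ]] [789.26292049 437.38185025 614.59262671] [ 0.27859767  0.87745098 -0.37300003 -0.11547334]
{'clock': 0.1, 'joints': array([-1.06642133e+00,  3.85490061e-01,  6.78512850e-03, -4.13781363e-04,
       -1.19395191e+00, -2.58608938e-01]), 'joint_vel': array([ 0.00058534, -0.00269046,  0.00205445,  0.00384559, -0.00134786,
        0.00272343]), 'joint_efforts': array([-4.53822213e-04, -3.93319380e+01,  1.88929707e+01,  4.19798836e+00,
       -2.60386943e-03,  2.65703470e-06]), 'position': array([ 151.94747232, -605.67754868,  199.23672879]), 'ee_rot': array([ 0.43443362,  0.5578668 , -0.55709969, -0.43553645]), 'contact_force': array([0.49104206, 0.15535793, 0.32484947]), 'wrist_torque': array([-0.01633474, -0.00989105,  0.05342047]), 'gripper_width': 85.40163402125945}
```

View pics/top0.png

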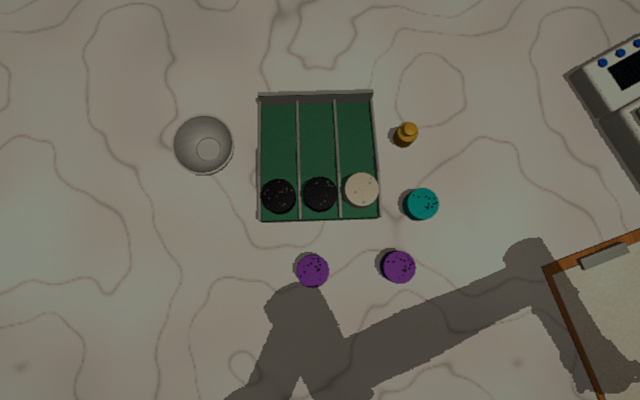

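View pics/scene0.png

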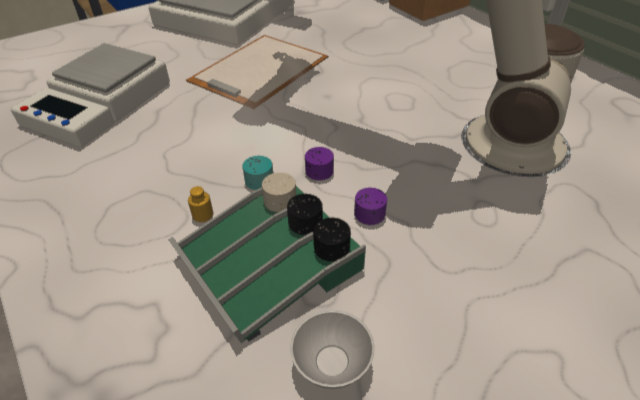

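The top view shows the black cores at about (278,196) and (320,194), in the left and middle lanes. The concrete core is at (361,189), on the right. The stop's top edge runs from (259,94) to (373,91). In the scene view the black cores are at (332,238) and (305,213).

```bash
cat > h.py <<'E'
from bench import *
import cv2, numpy as np
from scipy.spatial.transform import Rotation as R
def ray(d,px,z):
    v=R.from_quat(d["orientation"]).apply(np.linalg.inv(d["intrinsics"])@[px[0],px[1],1]); o=np.array(d["origin"])
    return o+v*(z-o[2])/v[2]
def blobs(m,amin=150):
    c,_=cv2.findContours(m.astype(np.uint8),cv2.RETR_EXTERNAL,cv2.CHAIN_APPROX_NONE)
    return [k for k in c if cv2.contourArea(k)>amin]
E
python3 - <<'E'
from h import *
np.set_printoptions(precision=1,suppress=True)
d=get_image("top"); im=d["color"]; hsv=cv2.cvtColor(im,cv2.COLOR_RGB2HSV)
g=(hsv[...,0]>60)&(hsv[...,0]<88)&(hsv[...,1]>110)&(hsv[...,2]<140)
for k in blobs(g): print("green",cv2.boundingRect(k),cv2.minAreaRect(k))
roi=np.zeros(g.shape,bool); roi[150:225,255:385]=1
blk=(im.max(2)<35)&roi
for k in blobs(cv2.morphologyEx(blk.astype(np.uint8),cv2.MORPH_CLOSE,np.ones((5,5)))):
    c,r=cv2.minEnclosingCircle(k); print("black",c,r,ray(d,c,85))
con=(im.min(2)>110)&roi
for k in blobs(con):
    c,r=cv2.minEnclosingCircle(k); print("pale",c,r,ray(d,c,85))
pur=(hsv[...,0]>125)&(hsv[...,0]<160)&(hsv[...,1]>120)
for k in blobs(pur): c,r=cv2.minEnclosingCircle(k); print("purple",c,r,ray(d,c,40))
for p,z in(((260,221),57),((379,217),57),((259,94),44),((373,91),44)): print(p,ray(d,p,z))
print(R.from_quat(read_state()["ee_rot"]).as_matrix())
cv2.imwrite("pics/crop1.png",cv2.resize(im[80:285,245:445,::-1],None,fx=3,fy=2.9,interpolation=cv2.INTER_CUBIC))
E
```

```text
green (342, 195, 36, 24) ((359.5, 206.5), (35.0, 23.0), 0.0)
green (403, 188, 36, 32) ((420.5, 203.5), (31.0, 35.0), 90.0)
green (261, 105, 38, 117) ((278.42022705078125, 162.62721252441406), (115.84419250488281, 36.01388168334961), 88.40885925292969)
green (299, 104, 41, 116) ((318.8433837890625, 161.34512329101562), (115.5601577758789, 37.0134391784668), 88.33971405029297)
green (337, 103, 39, 88) ((356.1504821777344, 145.63424682617188), (86.97240447998047, 34.971519470214844), 86.72950744628906)
black (277.79412841796875, 195.7941131591797) 18.313446044921875 [502.2  43.2  85. ]
black (326.2257995605469, 188.86451721191406) 26.662601470947266 [513.5 -35.1  85. ]
pale (319.5, 219.0) 64.69361114501953 [464.6 -23.9  85. ]
pale (381.0, 177.0) 27.1662540435791 [ 533.1 -124.7   85. ]
purple (311.9433898925781, 270.603759765625) 16.170486450195312 [380.6 -12.   40. ]
purple (397.0, 267.0) 17.46434783935547 [ 386.  -156.7   40. ]
(260, 221) [463.6  74.8  57. ]
(379, 217) [ 469.9 -124.9   57. ]
(259, 94) [690.8  81.7  44. ]
(373, 91) [ 697.4 -122.    44. ]
[[-0.2 -0.  -1. ]
 [ 1.   0.  -0.2]
 [ 0.  -1.   0. ]]
```

View pics/crop1.png

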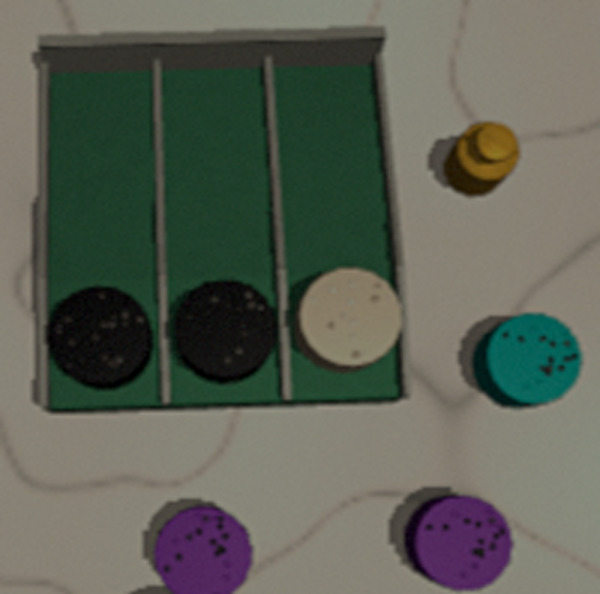

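The crop shows the core tops at about (278,196), (320,194) and (362,190) in full-image pixels. That puts the tray at about (581,-22) with yaw 0.03, and the cores at tray x of about -77. Next I work out the moves in tool axes.

```bash
cat >> h.py <<'E'
yaw=0.0315; O=np.array([581,-22,0.]); T=R.from_euler("z",yaw)
def rel(tx,ty,z):
    s=read_state(); q=R.from_quat(s["ee_rot"]); w=O+T.apply([tx,ty,z])
    want=R.from_matrix(np.c_[T.apply([0,1,0]),[0,0,-1],T.apply([-1,0,0])])
    np.set_printoptions(precision=4,suppress=True)
    print("shift m",q.inv().apply(w-s["position"])/1000,"rotvec",(q.inv()*want).as_rotvec(),"| tray now",T.inv().apply(s["position"]-O).round(1),"t",s["clock"],"F",s["contact_force"].round(1),"w",s["gripper_width"].round(1))
E
python3 - <<'E'
from h import *
d=get_image("top")
for c in((278.3,196.5),(320,194.1),(361.7,189.7)): print(T.inv().apply(ray(d,c,85)-O))
rel(-130,68,200)
E
```

```text
[-77.87139004  66.89525612  85.        ]
[-76.12574256  -0.51646158  85.        ]
[-71.08946937 -68.49765457  85.        ]Traceback (most recent call last):
  File "<stdin>", line 4, in <module>
  File "h.py", line 15, in rel
    print("shift m",q.inv().apply(w-s["position"])/1000,"rotvec",(q.inv()*want).as_rotvec(),"| tray now",T.inv().apply(s["position"]-O).round(1),"t",s["clock"],"F",s["contact_force"].round(1),"w",s["gripper_width"].round(1))
                                                                                                                                                                                                    ^^^^^^^^^^^^^^^^^^^^^^^^
AttributeError: 'float' object has no attribute 'round'
```

```bash
sed -i 's/s\["gripper_width"\].round(1)/s["gripper_width"]/' h.py; python3 -c "
from h import *
rel(-130,68,200)"
```

```text
shift m [ 0.556   0.0002 -0.4456] rotvec [-0.0002  0.2142  0.0013] | tray now [-447.2 -570.   199.6] t 0.2 F [-0.2  0.2 -0.4] w 85.28457960476705
```

Request:
play_rows(series=[[0,0,0,0,0.11,0,0],[0,0,0,0,0.1,0,0],[0.04,0,-0.02,0,0,0,0],[0.04,0,-0.02,0,0,0,0],[0.04,0,-0.02,0,0,0,0],[0.04,0,-0.02,0,0,0,0],[0.04,0,-0.02,0,0,0,0],[0.04,0,-0.02,0,0,0,0],[0.04,0,-0.02,0,0,0,0],[0.04,0,-0.02,0,0,0,0]])

```text
clock: 1.2
position: [306.0, -274.3, 196.0]
ee_rot: [0.494, 0.505, -0.503, -0.498]
contact_force: [0.7, -0.2, 0.5]
gripper_width: -0.3
```

```bash
python3 -c "
from h import *
rel(-130,68,200)"
```

```text
shift m [ 0.3139 -0.0027 -0.1478] rotvec [-0.0024 -0.016   0.0052] | tray now [-282.8 -243.5  196. ] t 1.2 F [ 0.7 -0.2  0.5] w -0.26773252688736826
```

Request:
play_rows(series=[[0.04,0,-0.018,0,-0.016,0,0],[0.04,0,-0.018,0,0,0,0],[0.04,0,-0.018,0,0,0,0],[0.04,0,-0.018,0,0,0,0],[0.04,0,-0.018,0,0,0,0],[0.04,0,-0.018,0,0,0,0],[0.04,0,-0.018,0,0,0,0],[0.03,0,-0.018,0,0,0,0],[0,0,0,0,0,0,0]])

```text
clock: 2.1
position: [444.3, 58.5, 199.7]
ee_rot: [0.49, 0.513, -0.507, -0.49]
contact_force: [-0.6, -0.2, 0.5]
gripper_width: -0.2
```

```bash
python3 -c "
from h import *
rel(-135,68,100)"
```

```text
shift m [-0.0174  0.0996  0.0016] rotvec [0.0053 0.0086 0.0065] | tray now [-134.1   84.7  199.7] t 2.1 F [-0.6 -0.2  0.5] w -0.15270436747723046
```

Request:
play_rows(series=[[-0.017,0.02,0.001,0.005,0.009,0.006,0],[0,0.03,0,0,0,0,0],[0,0.03,0,0,0,0,0],[0,0.02,0,0,0,0,0],[0,0,0,0,0,0,0]])

```text
clock: 2.6
position: [443.9, 41.2, 97.3]
ee_rot: [0.492, 0.509, -0.507, -0.492]
contact_force: [-1.1, -0.4, -0.3]
gripper_width: -0.0
```

```bash
python3 - <<'E'
from h import *
rel(-130,68,60)
t=get_image("top")["color"][60:310,220:470]; s=get_image("scene")["color"][130:380,150:400]
cv2.imwrite("pics/c2.png",cv2.resize(np.hstack([t,s])[:,:,::-1],None,fx=1.6,fy=1.6,interpolation=cv2.INTER_CUBIC))
E
```

```text
shift m [ 0.0004  0.0373 -0.0049] rotvec [0.002  0.0011 0.0012] | tray now [-135.    67.5   97.3] t 2.6 F [-1.1 -0.4 -0.3] w -0.0006493468876517508
```

View pics/c2.png

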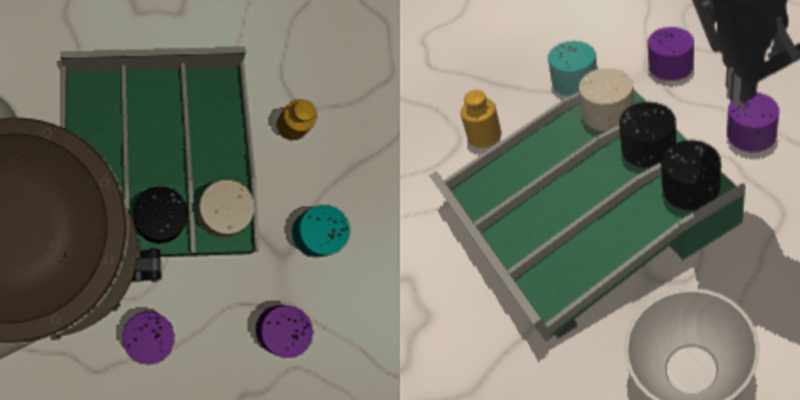

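The fingers are clear behind the left core (tips at about (740,95) in the right half of the picture). Descend and push.

Request:
play_rows(series=[[0,0.02,0,0,0,0,0],[0,0.018,0,0,0,0,0],[0,0,0,0,0,0,0],[0,0,-0.008,0,0,0,0],[0,0,-0.008,0,0,0,0],[0,0,-0.008,0,0,0,0],[0,0,-0.008,0,0,0,0],[0,0,-0.008,0,0,0,0],[0,0,-0.008,0,0,0,0]])

```text
clock: 3.6
position: [506.7, 46.4, 73.4]
ee_rot: [0.496, 0.519, -0.499, -0.486]
contact_force: [-0.4, 0.8, 0.5]
gripper_width: -0.1
```

```bash
python3 -c "
from h import *
rel(-72,68,60)"
```

```text
shift m [-0.0028  0.0134  0.0003] rotvec [0.0296 0.0038 0.0097] | tray now [-72.1  70.7  73.4] t 3.6 F [-0.4  0.8  0.5] w -0.08717459103501261
```

```bash
python3 - <<'E'
from h import *
s=get_image("scene")["color"][130:350,160:440]
cv2.imwrite("pics/c3.png",cv2.resize(s[:,:,::-1],None,fx=2.5,fy=2.5,interpolation=cv2.INTER_CUBIC))
rel(-72,68,60)
E
```

```text
shift m [-0.0031  0.0135  0.002 ] rotvec [0.0313 0.0042 0.0098] | tray now [-70.5  70.9  73.6] t 3.65 F [ 1.1 -0.3  1.5] w 0.29384688663036934
```

View pics/c3.png

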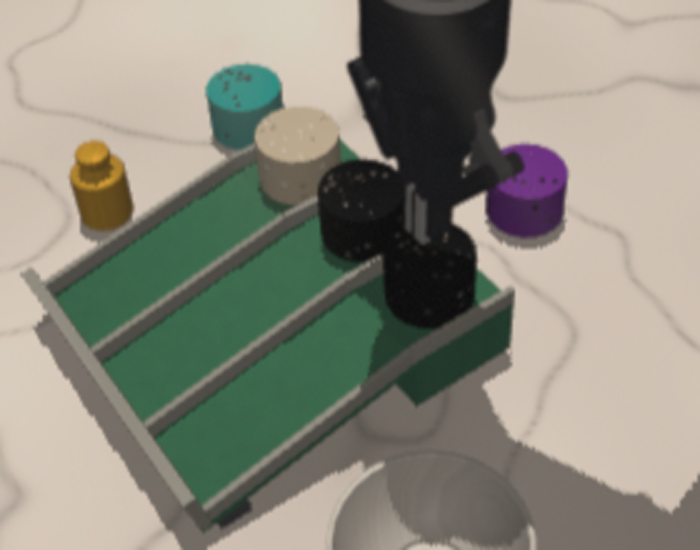

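```bash
python3 - <<'E'
from h import *
d=get_image("scene")
def pj(p):
    v=R.from_quat(d["orientation"]).inv().apply(np.array(p)-d["origin"]); u=d["intrinsics"]@v; return u[:2]/u[2]
p=read_state()["position"]
print("tcp px",pj(p))
for cx in(-77,-40,-31): 
  c=O+T.apply([cx,68,0]); print(cx,"top",pj(c+[0,0,85]),"bot",pj(c+[0,0,45]))
s=d["color"][170:275,290:380].astype(float)
s=np.clip((s/255)**0.45*255,0,255).astype(np.uint8).copy()
u=pj(p)-[290,170]
s=cv2.resize(s[:,:,::-1],None,fx=5.5,fy=5.5,interpolation=cv2.INTER_CUBIC)
cv2.circle(s,tuple(int(v*5.5) for v in u),4,(0,0,255),1)
cv2.imwrite("pics/c4.png",s)
E
```

```text
tcp px [330.37008553 237.39687857]
-77 top [332.12430889 229.37477187] bot [331.97362378 246.99368709]
-40 top [311.89506433 240.73986258] bot [312.51107849 258.30893694]
-31 top [306.83552267 243.5823884 ] bot [307.64841022 261.13602382]
```

View pics/c4.png

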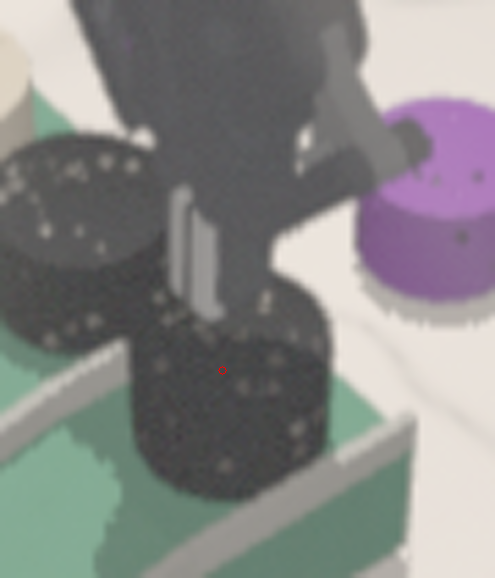

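```bash
python3 - <<'E'
from h import *
d=get_image("scene")
def pj(p):
    v=R.from_quat(d["orientation"]).inv().apply(np.array(p)-d["origin"]); u=d["intrinsics"]@v; return u[:2]/u[2]
print("c2 tcp px",pj([443.9,41.2,97.3]), "purple at 40:",pj([380.6,-12,40]))
s=read_state(); q=R.from_quat(s["ee_rot"])
print("12mm up tool",pj(s["position"]+q.apply([0,-12,0])),pj(s["position"]+q.apply([0,-20,0])),s["joints"],s["joint_vel"],s["contact_force"],s["wrist_torque"],s["joint_efforts"])
E
```

```text
c2 tcp px [362.29527946 206.63599078] purple at 40: [370.38729148 197.58723485]
12mm up tool [331.05325647 231.56098585] [331.16954306 227.77402052] [ 0.41235728  0.31046022 -0.47109377  0.00260022 -0.75890222 -1.95008227] [ 0.00594864 -0.01234808 -0.02820005 -0.00779862 -0.00124376 -0.00058286] [ 0.33479547 -0.55877982  0.16265782] [-0.05376981  0.0768162   0.00084776] [-3.48998315e-02 -3.08731735e+01  1.49223143e+01  3.30936491e+00
  1.02865992e-01  8.87387985e-03]
```

The core has not moved. The tip is on or over its top face, at about (331,229) in the scene image, while the reported TCP projects to row 237. The true tip therefore sits higher than I assumed. I back off and check the tip against a clear background.

Request:
play_rows(series=[[0,-0.03,0,0,0,0,0],[0,-0.01,0,0.015,0,0,0],[0,0,0.03,0.015,0.004,0.01,0],[0.01,0,0.03,0,0,0,0],[0.02,0,0.015,0,0,0,0],[0,0,0,0,0,0,0]])

```text
clock: 4.35
position: [423.6, 72.4, 112.5]
ee_rot: [-0.491, -0.504, 0.51, 0.494]
contact_force: [0.6, -1.1, 1.0]
gripper_width: 0.0
```

```bash
cat >> h.py <<'E'
def pj(d,p):
    v=R.from_quat(d["orientation"]).inv().apply(np.array(p)-d["origin"]); u=d["intrinsics"]@v; return u[:2]/u[2]
E
python3 - <<'E'
from h import *
d=get_image("scene"); s=read_state(); p=s["position"]; q=R.from_quat(s["ee_rot"]); u=pj(d,p)
print(u); rel(-145,68,60)
x0,y0=int(u[0])-60,int(u[1])-60
c=(np.clip((d["color"][y0:y0+110,x0:x0+120]/255.)**0.5,0,1)*255).astype(np.uint8)
c=cv2.resize(c[:,:,::-1],None,fx=5,fy=5,interpolation=cv2.INTER_CUBIC)
for k,col in((0,(0,0,255)),(10,(0,255,255)),(19,(255,0,255))):
    v=pj(d,p+q.apply([0,-k,0]))-[x0,y0]; cv2.circle(c,tuple(int(5*a) for a in v),4,col,1)
cv2.imwrite("pics/c5.png",c)
E
```

```text
[386.30817724 205.7998183 ]
shift m [-0.0306  0.0524 -0.0095] rotvec [-0.0086 -0.0039 -0.0027] | tray now [-153.9   98.8  112.4] t 4.4 F [ 0.7 -0.4 -0.7] w -0.08984864088358346
```

View pics/c5.png

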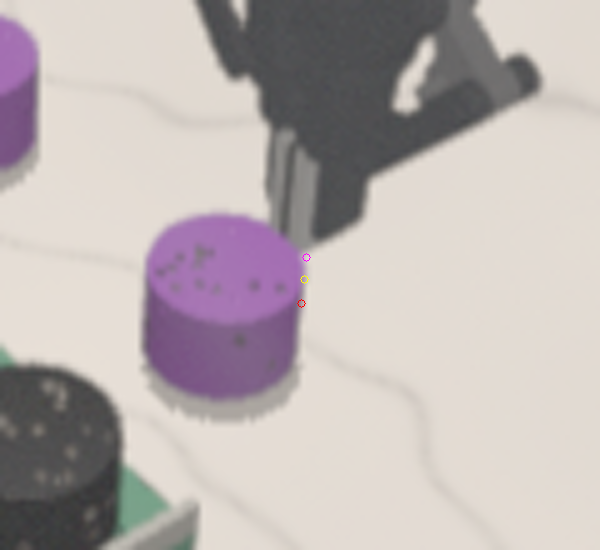

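The tip shows at about crop (298,243). That is roughly 20–25 mm above the reported TCP (red, row 303), so the true tip is about reported z + 20. I'll work at reported z of about 40 on the landing.

Request:
play_rows(series=[[-0.03,0,-0.008,-0.008,-0.004,-0.003,0],[0,0.03,0,0,0,0,0],[0,0.03,0,0,0,0,0],[0,0.012,0,0,0,0,0],[0,0,0,0,0,0,0],[0,0,0,0,0,0,0]])

```text
clock: 5.0
position: [436.8, 40.2, 39.3]
ee_rot: [0.493, 0.509, -0.507, -0.491]
contact_force: [0.8, -0.5, -0.3]
gripper_width: 0.2
```

```bash
python3 -c "
from h import *
rel(-125,68,40)"
```

```text
shift m [ 0.0013 -0.0006 -0.0172] rotvec [0.0038 0.0004 0.001 ] | tray now [-142.2   66.7   39.3] t 5.0 F [ 0.8 -0.5 -0.3] w 0.22286182079817138
```

Request:
play_rows(series=[[0,0,-0.006,0.003,0,0,0],[0,0,-0.006,0,0,0,0],[0,0,-0.005,0,0,0,0],[0,0,-0.005,0,0,0,0],[0,0,-0.005,0,0,0,0]])

```text
clock: 5.5
position: [467.8, 41.7, 42.1]
ee_rot: [0.492, 0.51, -0.506, -0.491]
contact_force: [-1.3, -0.3, -0.8]
gripper_width: 0.1
```

```bash
cat >> h.py <<'E'
def look(n):
    d=get_image("scene"); s=read_state(); print("tip px",pj(d,s["position"]+[0,0,20]))
    c=(np.clip((d["color"][150:350,170:420]/255.)**0.6,0,1)*255).astype(np.uint8)
    cv2.imwrite(f"pics/{n}.png",cv2.resize(c[:,:,::-1],None,fx=2.6,fy=2.6,interpolation=cv2.INTER_CUBIC))
E
python3 -c "
from h import *
rel(-72,68,40); look('c6')"
```

```text
shift m [ 0.0007  0.0023 -0.0391] rotvec [0.0054 0.0008 0.0029] | tray now [-111.1   67.3   42.1] t 5.5 F [-1.3 -0.3 -0.8] w 0.11195992892434324
tip px [348.7533 229.6872]
```

No jam, and a drag of about 1 N suggests the core is moving. I continue, correcting the small upward drift.

Request:
play_rows(series=[[0,0.002,-0.006,0.004,0,0.002,0],[0,0.001,-0.006,0,0,0,0],[0,0.001,-0.006,0,0,0,0],[0,0.001,-0.006,0,0,0,0]])

```text
clock: 5.95
position: [492.6, 42.2, 36.6]
ee_rot: [-0.491, -0.508, 0.509, 0.492]
contact_force: [-1.3, 0.3, 1.3]
gripper_width: -0.3
```

```bash
python3 -c "
from h import *
rel(-72,68,40); look('c7')"
```

```text
shift m [ 0.0011 -0.0034 -0.0143] rotvec [-0.0017  0.001  -0.0003] | tray now [-86.3  66.9  36.6] t 5.95 F [-1.3  0.3  1.3] w -0.25234430997437085
tip px [335.7727 239.3699]
```

View pics/c7.png

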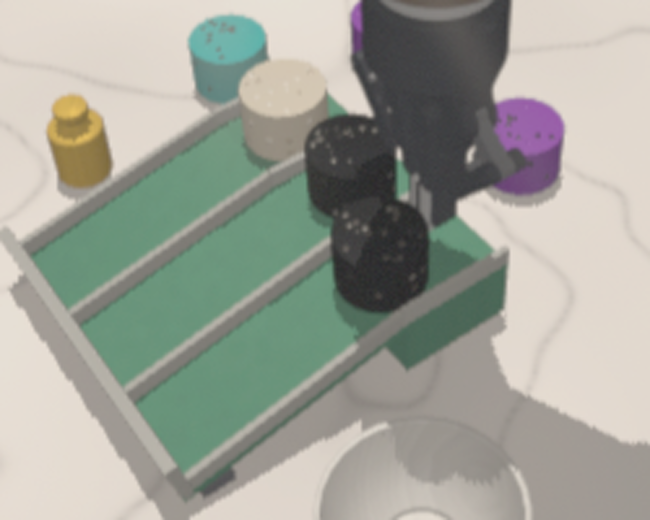

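The core is sliding upright. Its top is at about (316,238) in the scene image, tray x about -48, with the finger about 38 mm behind it. Next comes the slope.

Request:
play_rows(series=[[0,0,-0.007,0,0,0,0],[0,0,-0.007,0,0,0,0],[0,0.001,-0.007,0,0,0,0],[0,0.0015,-0.007,0,0,0,0],[0,0.0015,-0.007,0,0,0,0],[0,0.0015,-0.007,0,0,0,0],[0,0.0015,-0.007,0,0,0,0],[0,0.0015,-0.007,0,0,0,0]])

```text
clock: 6.8
position: [555.6, 44.6, 27.2]
ee_rot: [0.492, 0.509, -0.508, -0.491]
contact_force: [-1.6, -0.7, 1.1]
gripper_width: -0.4
```

```bash
python3 -c "
from h import *
rel(41,68,21)"
```

```text
shift m [ 0.0005  0.0062 -0.0643] rotvec [0.0015 0.0015 0.0003] | tray now [-23.3  67.4  27.2] t 6.8 F [-1.6 -0.7  1.1] w -0.36051594328466685
```

Request:
play_rows(series=[[0,0.0008,-0.007,0,0,0,0],[0,0.001,-0.007,0,0,0,0],[0,0.001,-0.007,0,0,0,0],[0,0.001,-0.007,0,0,0,0],[0,0.001,-0.007,0,0,0,0],[0,0.001,-0.006,0,0,0,0],[0,0.001,-0.005,0,0,0,0]])

```text
clock: 7.5
position: [605.9, 46.2, 19.3]
ee_rot: [0.492, 0.508, -0.508, -0.492]
contact_force: [-0.6, 1.3, 0.0]
gripper_width: 0.1
```

```bash
python3 -c "
from h import *
rel(41,68,21)"
```

```text
shift m [ 0.0006 -0.0017 -0.0139] rotvec [0.001  0.0013 0.0001] | tray now [27.1 67.4 19.3] t 7.5 F [-0.6  1.3  0. ] w 0.1124079650758136
```

Request:
play_rows(series=[[0,0,-0.003,0,0,0,0],[0,0,-0.003,0,0,0,0],[0,0,-0.003,0,0,0,0],[0,0,-0.002,0,0,0,0]])

```text
clock: 7.9
position: [617.8, 46.6, 19.0]
ee_rot: [0.492, 0.508, -0.508, -0.492]
contact_force: [-1.4, 0.4, -0.3]
gripper_width: 0.0
```

```bash
python3 -c "
from h import *
rel(41,68,21); look('c8')"
```

```text
shift m [ 0.0006 -0.002  -0.002 ] rotvec [0.0004 0.0012 0.0001] | tray now [39.  67.4 19. ] t 7.9 F [-1.4  0.4 -0.3] w 0.04535320076879955
tip px [267.9066 286.5179]
```

View pics/c8.png

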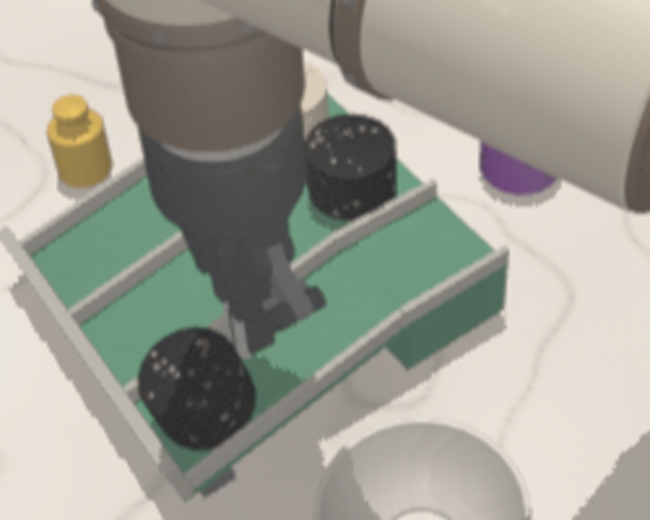

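The core is upright near the stop, with its top at about crop (195,375). I nudge it on until the force rises.

Request:
play_rows(series=[[0,0,-0.002,0,0,0,0],[0,0,-0.002,0,0,0,0]])

```text
clock: 8.15
position: [622.0, 46.7, 19.2]
ee_rot: [0.492, 0.508, -0.508, -0.492]
contact_force: [-1.7, 0.0, 0.5]
gripper_width: 0.3
```

Request:
play_rows(series=[[0,0,-0.0015,0,0,0,0],[0,0,-0.0015,0,0,0,0]])

```text
clock: 8.35
position: [622.0, 46.5, 19.0]
ee_rot: [-0.49, -0.506, 0.51, 0.493]
contact_force: [-6.6, 0.2, 4.2]
gripper_width: 0.1
```

Request:
play_rows(series=[[0,0,-0.0015,0,0,0,0],[0,0,-0.0015,0,0,0,0]])

```text
clock: 8.55
position: [621.7, 46.4, 19.1]
ee_rot: [-0.489, -0.504, 0.512, 0.495]
contact_force: [-5.1, 0.6, 3.4]
gripper_width: -0.4
```

Contact with the stop at 5–7 N, and motion stalled. I retreat, lift and move behind the middle core.

Request:
play_rows(series=[[0,-0.002,0.008,0,0,0,0],[0,-0.01,0.01,0,0,0,0],[0,-0.04,0,0,0,0,0],[0,-0.04,0,0,0,0,0],[0,-0.03,0,0,0,0,0],[-0.01,0,0.035,0,0,0,0],[-0.015,0,0.035,0,0,0,0],[-0.015,0,0.035,0,0,0,0],[-0.015,0,0.035,0,0,0,0],[-0.013,0,0.03,0,0,0,0]])

```text
clock: 9.55
position: [436.7, -28.0, 153.9]
ee_rot: [0.493, 0.513, -0.505, -0.488]
contact_force: [0.4, -0.2, -0.2]
gripper_width: 0.0
```

```bash
python3 -c "
from h import *
rel(-145,0,90)"
```

```text
shift m [0.0013 0.0639 0.0014] rotvec [0.0125 0.0051 0.0015] | tray now [-144.4   -1.4  153.9] t 9.55 F [ 0.4 -0.2 -0.2] w 0.017173837484468036
```

Request:
play_rows(series=[[0.001,0.03,0.001,0.012,0.005,0.001,0],[0,0.03,0,0,0,0,0],[0,0.03,0,0,0,0,0],[0,0.02,0,0,0,0,0],[0,0,0,0,0,0,0]])

```text
clock: 10.05
position: [435.1, -28.0, 48.7]
ee_rot: [0.496, 0.515, -0.501, -0.488]
contact_force: [-0.5, -0.5, 0.5]
gripper_width: -0.2
```

```bash
python3 -c "
from h import *
rel(-145,0,38)"
```

```text
shift m [ 0.0014  0.0108 -0.0008] rotvec [ 0.0221 -0.0004  0.0053] | tray now [-146.    -1.4   48.7] t 10.05 F [-0.5 -0.5  0.5] w -0.1618597065213089
```

Request:
play_rows(series=[[0.001,0.011,0,0.022,0,0.005,0],[0,0,-0.005,0,0,0,0],[0,0,-0.005,0,0,0,0],[0,0,-0.006,0,0,0,0]])

```text
clock: 10.45
position: [454.8, -25.8, 42.8]
ee_rot: [0.494, 0.511, -0.505, -0.49]
contact_force: [0.4, 0.4, -0.3]
gripper_width: -0.1
```

```bash
python3 -c "
from h import *
rel(-72,0,38)"
```

```text
shift m [-0.0003  0.0053 -0.0542] rotvec [0.01   0.0017 0.0017] | tray now [-126.3    0.2   42.8] t 10.45 F [ 0.4  0.4 -0.3] w -0.12202231393662746
```

Request:
play_rows(series=[[0,0.005,-0.002,0.01,0.001,0.001,0],[0,0.001,-0.005,0,0,0,0],[0,0.001,-0.006,0,0,0,0],[0,0.001,-0.006,0,0,0,0],[0,0.0005,-0.006,0,0,0,0]])

```text
clock: 10.95
position: [481.7, -25.2, 35.3]
ee_rot: [0.492, 0.508, -0.508, -0.492]
contact_force: [-1.7, -0.3, 1.4]
gripper_width: 0.1
```

```bash
python3 -c "
from h import *
rel(-72,0,38)"
```

```text
shift m [ 0.     -0.0027 -0.0273] rotvec [-0.0002  0.0002  0.001 ] | tray now [-99.3  -0.   35.3] t 10.95 F [-1.7 -0.3  1.4] w 0.07432065513138103
```

Pushing drag is 1.7 N, the same as before.

Request:
play_rows(series=[[0,-0.001,-0.007,0,0,0,0],[0,0,-0.007,0,0,0,0],[0,0,-0.007,0,0,0,0],[0,0,-0.007,0,0,0,0],[0,0.001,-0.007,0,0,0,0],[0,0.0015,-0.007,0,0,0,0],[0,0.0015,-0.007,0,0,0,0],[0,0.0015,-0.007,0,0,0,0]])

```text
clock: 11.75
position: [543.4, -23.2, 30.0]
ee_rot: [0.492, 0.508, -0.507, -0.492]
contact_force: [-1.2, -0.3, -0.2]
gripper_width: -0.0
```

```bash
python3 -c "
from h import *
rel(41,0,21)"
```

```text
shift m [-0.      0.0091 -0.0786] rotvec [0.0006 0.0002 0.001 ] | tray now [-37.6  -0.   30. ] t 11.75 F [-1.2 -0.3 -0.2] w -0.028717713402027435
```

Request:
play_rows(series=[[0,0.0015,-0.007,0,0,0,0],[0,0.0015,-0.007,0,0,0,0],[0,0.0015,-0.007,0,0,0,0],[0,0.001,-0.007,0,0,0,0],[0,0.001,-0.007,0,0,0,0],[0,0.001,-0.007,0,0,0,0],[0,0.001,-0.007,0,0,0,0],[0,0.001,-0.006,0,0,0,0],[0,0.001,-0.005,0,0,0,0]])

```text
clock: 12.65
position: [609.0, -21.2, 18.0]
ee_rot: [0.492, 0.508, -0.508, -0.492]
contact_force: [-0.7, -0.3, 0.1]
gripper_width: 0.2
```

```bash
python3 -c "
from h import *
rel(43,0,20)"
```

```text
shift m [ 0.    -0.002 -0.015] rotvec [0.     0.0002 0.0009] | tray now [28. -0. 18.] t 12.65 F [-0.7 -0.3  0.1] w 0.15876944595514847
```

Request:
play_rows(series=[[0,0,-0.003,0,0,0,0],[0,0,-0.003,0,0,0,0],[0,0,-0.003,0,0,0,0],[0,0,-0.002,0,0,0,0],[0,0,-0.002,0,0,0,0]])

```text
clock: 13.15
position: [622.9, -20.7, 17.7]
ee_rot: [0.492, 0.508, -0.508, -0.492]
contact_force: [-1.5, 0.0, -0.7]
gripper_width: 0.3
```

Request:
play_rows(series=[[0,0,-0.0015,0,0,0,0],[0,0,-0.0015,0,0,0,0]])

```text
clock: 13.35
position: [623.9, -20.8, 17.6]
ee_rot: [-0.491, -0.506, 0.509, 0.494]
contact_force: [-4.3, 0.9, 3.6]
gripper_width: -0.1
```

Request:
play_rows(series=[[0,0,-0.0015,0,0,0,0],[0,0,-0.0015,0,0,0,0]])

```text
clock: 13.55
position: [623.6, -20.8, 17.7]
ee_rot: [-0.489, -0.504, 0.511, 0.495]
contact_force: [-4.8, 0.4, 3.5]
gripper_width: 0.1
```

The second core is stalled against the stop too. I retreat, lift and clear the view.

Request:
play_rows(series=[[0,-0.002,0.008,0,0,0,0],[0,-0.01,0.01,0,0,0,0],[0,-0.04,0,0,0,0,0],[0,-0.04,0,0,0,0,0],[0,-0.04,0,0,0,0,0],[0,-0.03,0.04,0,0,0,0],[0,0,0.045,0,0,0,0],[0,0,0.045,0,0,0,0],[0,0,0.03,0,0,0,0],[0,0,0,0,0,0,0]])

```text
clock: 14.55
position: [444.8, -27.0, 192.8]
ee_rot: [0.494, 0.512, -0.504, -0.49]
contact_force: [0.4, -0.5, 0.6]
gripper_width: -0.3
```

Request:
play_rows(series=[[-0.045,0,0,0,0,0,0],[-0.045,0,0,0,0,0,0],[-0.045,0,0,0,0,0,0],[-0.045,0,0,0,0,0,0],[-0.045,0,0,0,0,0,0],[-0.045,0,0,0,0,0,0],[0,0,0,0,0,0,0],[0,0,0,0,0,0,0]])

```text
clock: 15.35
position: [460.9, -308.2, 200.3]
ee_rot: [0.5, 0.519, -0.501, -0.479]
contact_force: [0.0, 0.3, 0.9]
gripper_width: -0.1
```

```bash
python3 - <<'E'
from h import *
rel(0,0,200)
a=get_image("top"); b=get_image("scene")
C={"stopL":(77,68),"stopM":(77,0)}
for n,(x,y) in C.items():
    p=O+T.apply([x+40*np.sin(np.radians(12)),y,21+40*np.cos(np.radians(12))]); print(n,"expected top px",pj(a,p),pj(b,p))
t=a["color"][75:245,235:425]; s=b["color"][150:330,180:380]
f=lambda c:(np.clip((cv2.resize(c,(400,360),interpolation=cv2.INTER_CUBIC)/255.)**.6,0,1)*255).astype(np.uint8)
cv2.imwrite("pics/c9.png",np.hstack([f(t),f(s)])[:,:,::-1])
E
```

```text
shift m [ 0.2811  0.0043 -0.1316] rotvec [ 0.0386  0.0094 -0.0036] | tray now [-129.1 -282.3  200.3] t 15.35 F [0.  0.3 0.9] w -0.14585769827524733
stopL expected top px [276.7133 105.1129] [238.4189 294.235 ]
stopM expected top px [315.9587 104.0869] [215.1539 263.2007]
```

View pics/c9.png

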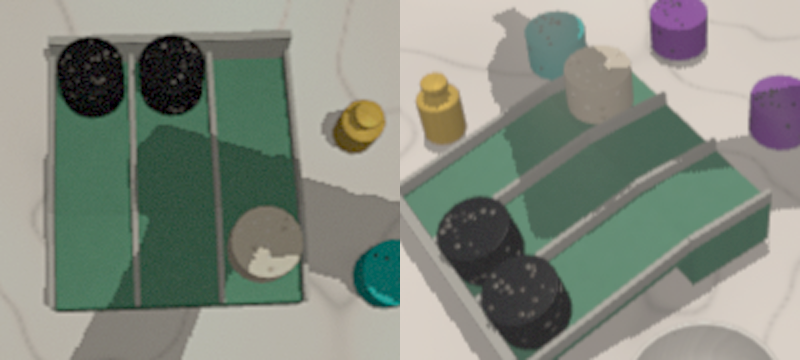

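Both black cores stand upright at the stop, in the left panel at (91,76) and (172,74). The concrete core is still at about (362,190) in full-image pixels, its starting position. One zoom checks the contact.

```bash
python3 - <<'E'
from h import *
a=get_image("top"); b=get_image("scene")
f=lambda c:(np.clip((cv2.resize(c,(400,400),interpolation=cv2.INTER_CUBIC)/255.)**.45,0,1)*255).astype(np.uint8)
cv2.imwrite("pics/c10.png",np.hstack([f(a["color"][80:145,255:340]),f(b["color"][240:330,175:275])])[:,:,::-1])
E
```

```text
(no output)
```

View pics/c10.png

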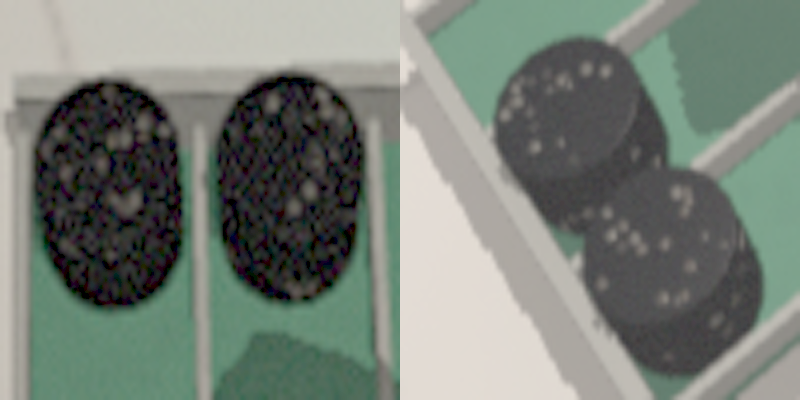

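Both core rims overlap the stop's front top edge (crop row about 92, rims at about 78). That is 2.3 px, against about 2.6 px expected for flush contact. I hand in.

```bash
python3 -c "
from bench import *
print(read_state()['clock'],job_done())"
```

```text
the job is handed in; nothing more can be done
15.55 None
```

I pushed both black cores (left and middle lanes) down the tray with the closed fingers until each stalled against the back stop at about 5–7 N. I then backed the arm clear and handed in at 15.6 s.

**Last checks:**
- Both cores look upright and leaning with the slope. In the top view their rims overlap the stop edge by about 2.3 px, against about 2.6 px expected for flush contact.
- The concrete core is within a pixel of where it started.
- The largest force I read between moves was about 8 N.

**What failed or disagreed:**
- My first push went too high and passed over the left core without moving it. In the images the fingertips sat about 20 mm above the reported TCP. I worked about 20 mm lower after that.
- My predicted position for the cores at the stop was 2–5 px off the images. I put this down to error in my estimate of the tray's position, since the direct comparison with the stop edge and the stall force both show contact.

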